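# File the chart back in the lever arch recipe file

### The arm

A 7-joint arm with a two-finger parallel gripper is mounted at the origin on a cart in front of the work surface, level with it; the furniture and walls round the work are solid. World frame = base frame: x ahead of the robot, y to its left, z up, the work surface at z = 0. Lengths are in m, angles in rad, forces in N, time in s.
With the tool pointing down it reaches from about 0.4 to 0.85 m from the base axis. Payload 6.9 kg.
Tool frame: the origin (TCP) lies midway between the tips of the shut fingers; the grasp point (between the pads) lies behind it (ctrl.pinch_z is the z of the grasp point in the tool frame, in m); z points along the fingers, y is the direction in which the jaws open and shut (so a half turn about z gives the same grasp; the last joint's range is limited). The gripper opens to 85 mm and grips with 20 to 120 N. Pads are 22 mm wide; open, the fingers measure 114 mm over their backs; the gripper's body (76 mm by 85 mm) begins 54 mm behind the grasp point. The pads swing forward as they close: fully open they stand 13 mm farther back than shut.
Start: joints at [1.31, 0.507, -0.238, 1.5, 0.126, 1.149, -0.155], TCP at [0.224, -0.584, 0.231] pointing down, gripper open.
Joint ranges: [-3.08, 3.08], [-0.24, 2.05], [-1.43, 1.35], [0, 2.5], [-1.52, 4.66], [0.17, 1.96], [-2.89, 2.89]. Speed limits (rad/s): [2.39, 2.39, 3.14, 3.14, 3.14, 3.14, 3.14].

### API

Orientations are given as a unit quaternion [w, x, y, z].
In Python, from station import ctrl, get_state, vision, ticket, models gives the robot as it stands. Calls block until the motion is done:
- ctrl.movep(position, orientation): joint-space move of the TCP to a pose.
- ctrl.movel(position, frame=None, max_speed=0.15): straight line of the TCP; frame=None keeps the orientation; max_speed is the mean speed in m/s.
- ctrl.set_joints(angles): joint-space move.
- ctrl.ungrasp() and ctrl.close_gripper(force=None): open the fingers fully, or close them until they stop; force is the grip in N (None keeps the last).
- ctrl.pause(seconds).
- ctrl.ik(position, orientation): joint angles nearest the present ones, or None.
- get_state(): the state.
- vision.grab_frame(name): name is "side" or "top" or "wrist"; returns (picture, depth): 480x640x3 uint8, blue, green, red; 480x640 float32, m along the optical axis (not along the pixel's ray), 0 where there is no reading.
- vision.camera_info(name): a dict with "mtx" (3x3 intrinsics, pixels), "R" (3x3) and "t" (3): a world point X has camera coordinates R X + t; the wrist camera has in their place "hand_eye" (4x4, takes a point from camera to tool coordinates, whose origin is the TCP and whose axes are the flange's). Camera axes: x right, y down, z forward; pixel columns grow to the right and rows downward; lengths in m; the calibration is good to about 2 mm. The wrist camera is an equidistant fisheye: a pixel r from the principal point sees the ray r / f radians off the axis. A picture is of the moment at which its call begins: read the wrist's pose just before it. camera_info takes no time and is no camera call.
A pose or a line that the arm cannot do raises ctrl.Unreachable and nothing moves.
- ticket.close_job(): hands the job in, once; it reports no verdict.
Trained networks look in the newest picture that a camera, given by its name, has taken for a name from the list of things; names that differ only in an ending like _2 or _b are one class to them, and where a whole thing is asked for, a point or a joint stands for the part that bears it (a point fixed in the world has none). Each returns a list of dicts, best first, with "p" (0 to 1); they miss things now and then, are a little off and sometimes report something else, mostly with a low value. They report only what shows in the picture. A call takes as long as a camera call.
- models.recognise(camera, target): "point" ([column, row] in pixels, amid what is visible of it).
- models.masks_of(camera, target): "mask" (480x640 bool, what is visible of it) and "point" ([column, row] in pixels, amid what is visible of it).
The state is a dict: "time": time; "qpos": joint angles; "qd": joint speeds; "tau": joint torques, N m; "tcp_pos": TCP position; "eef_rot": TCP orientation; "contact_force": force on the tool from outside, world axes, zero at the start; "wrist_torque": the same for the moment, N m; "width": finger opening in m.
Only numpy, scipy, OpenCV 4.12 (cv2) and the standard library are available. Lean on these libraries where they do the work, as an engineer would, in place of code of your own. Each camera call takes 0.05 s, during which the arm holds its last target.

### The job

Put the white chart from the wooden card stand back into the open recipe file: lift the file's lever so that the rings spring open, lay the chart flat on the page block with both of its holes over the two prongs, and press the lever fully down again so that the rings are shut through the chart. Leave the other things on the table where they stand.

Things in the scene. Friction and masses are not known exactly. Their poses are not given: they have to be found in the camera images.
- recipe_file: small grey lever arch file lying open on the table, fixed. Origin: on the table, midway between its two prongs; x along the spine away from the lever, y toward the open front cover, z up. Page block with a brown card divider on top: x -100..100, y +12..-118 mm, top at z = 18 mm. Between the arches (x -15..15 mm) nothing of the mechanism rises over 14 mm.
- prong_near (a point): rounded top of the steel prong nearer the lever, at x = -40, y = 0, z = 48 mm in the file's frame; the upright prong is 5 mm thick. Two arches on a wire that turns low down at y = 36 mm bend over to meet the prong tops when shut (highest point 56 mm); open they lean back toward the file's +y, up to 64 mm high, and leave the prongs clear
- prong_far (a point): top of the other prong, at x = +40, y = 0, z = 48 mm in the file's frame
- front_cover (a point): middle of the opened front cover, a bare flat board 250 mm (file x) by 178 mm (file y), its face 4 mm above the table
- file_lever (a joint): steel lever at the file's -x end, hinged along the file's y. 0 = down, pointing along the file's -x and 0.18 rad above level, rings shut; 1.35 rad = upright, rings wide open. Sprung over centre: below 0.65 rad it snaps down and stays, above it springs up and stays, held with about 4 N at the thumb piece. The arches swing with it (0.56 times its angle).
- lever_pivot (a point): the lever's hinge axis, at x = -60, y = 24, z = 24 mm in the file's frame
- lever_tab (a point): centre of the lever's thumb piece (20 mm along the lever, 18 mm wide along the file's y, 9 mm thick), 55 mm from lever_pivot; with the lever down it is 34 mm above the table with 25 mm of free space under it, with the lever up about 79 mm above it
- chart: stiff white plastic chart with a grey ruled table, 150 mm long (y), 8 mm thick (x), 60 mm high (z), 70 to 120 g; it starts upright in the slot of the card stand. Origin: middle of the lower long edge as it stands. Two 12 mm through holes at y = -40 and +40 mm, z = 46 mm (14 mm from the upper edge). Either face may be up in the file. Let go leaning, it tips over flat.
- chart_holes (a point): point midway between the two holes of the chart, at mid thickness
- chart_mid (a point): centre of the chart slab
- ring_seat (a point): where chart_holes comes to lie in the file: midway between the prongs, 22 mm above the table (4 mm above the divider); the chart then reaches from there 46 mm over the pages, toward the file's -y, and lies along its x
- card_stand: low wooden block, fixed, 180 mm long (y), 50 mm wide (x), 23 mm high, with a slot 11 mm wide and 13 mm deep along y in the middle of its top; origin in the centre of its underside. It stands to the left or to the right of the file.
- bowl: bystander: empty steel bowl, 159 mm wide, 70 mm high, on the other side of the file from the card stand
- onion: bystander: onion, 79 mm wide, 85 mm high
- lemon: bystander: lemon, 71 mm long
- mug: bystander: mug 101 mm high
- glass_a: bystander: waisted tea glass, 61 mm wide, 88 mm high
- glass_b: bystander: another such tea glass
- spoon: bystander: teaspoon, 130 mm long, flat on the table

How it is judged:
On the way, in this order (a step that is already met when the one before it is completed fails the run):
1. the lever is up and the rings are open (value of joint file_lever above 1.15 rad), for 0.2 s.
2. with the rings open, the chart lies flat on the page block, both holes over the prongs (distance between chart_holes and ring_seat below 0.008 m and angle between the y axis of chart and the x axis of recipe_file, either way round below 0.12 rad and angle between chart's own z axis and vertical between 1.45 and 1.69 rad and y of chart_mid in the frame of recipe_file below -0.008 m and value of joint file_lever above 1.15 rad), for 0.2 s.
At the end, for the whole second after the job is handed in: The lever is fully down (under 0.06 rad), the rings shut, and the chart lies at rest flat on the page block (within 0.12 rad), on the page side, lengthwise along the spine, its holes over the prongs (chart_holes within 8 mm of ring_seat) (distance between chart_holes and ring_seat below 0.008 m and angle between the y axis of chart and the x axis of recipe_file, either way round below 0.12 rad and angle between chart's own z axis and vertical between 1.45 and 1.69 rad and y of chart_mid in the frame of recipe_file below -0.008 m and value of joint file_lever below 0.06 rad and linear speed of chart below 0.02 m/s); the robot touches nothing.
It fails at once if a bystander (bowl, onion, lemon, mug, tea glasses, teaspoon) is moved more than 30 mm (distance of any of bowl, onion, lemon, mug, glass_a, glass_b, spoon from where it was at the start of the episode above 0.03 m).
It also fails if it takes over 72 s, if anything falls off the work surface, if the arm or the gripper's body presses on something with over 40 N, if the wrist force passes 120 N, or if a joint passes its speed limit or range.

## Working session

There is one attempt and no reset: what is moved stays moved. The work goes in short steps, each a Python script; the robot and the scene stay as the last script left them, time stands still between calls to the robot, and variables do not carry over. Pictures are saved under pics/ and viewed, and the job is handed in when it is done.

```bash
ls; mkdir -p pics
python3 - <<'E'
from station import ctrl,get_state,vision,models
import cv2,numpy as np
s=get_state();print(s, ctrl.pinch_z)
for n in("side","top","wrist"):
    im,d=vision.grab_frame(n);cv2.imwrite(f"pics/{n}0.png",im);np.save(f"{n}0.npy",d)
    c=vision.camera_info(n);print(n,c)
    if n!="wrist":
        for t in["recipe_file","prong_near","prong_far","lever_tab","lever_pivot","chart","chart_holes","card_stand","front_cover"]:
            try: print(t,[(x["point"],round(x["p"],2)) for x in models.recognise(n,t)][:3])
            except Exception as e: print(t,e)
print(get_state()["time"])
E
```

```text
pics
{'time': 0.0, 'qpos': array([ 1.31049283,  0.50831578, -0.23751752,  1.50114929,  0.12569515,
        1.14890349, -0.15481307]), 'qd': array([-0.00096954,  0.00067431,  0.00123186,  0.00035953, -0.00020743,
        0.00046577,  0.00078693]), 'tau': array([-6.72799597e-04, -6.20602512e+01, -2.18643486e+00, -2.49656940e+01,
        1.28302988e-02,  1.18908918e-02,  1.74800675e-05]), 'tcp_pos': array([ 0.22330317, -0.58319791,  0.23043744]), 'eef_rot': array([-8.75215633e-04,  9.83319863e-01,  1.81882514e-01, -1.80912530e-04]), 'contact_force': array([-0.12244637,  0.45212903, -0.25353766]), 'wrist_torque': array([ 0.00979943, -0.01845288,  0.00604723]), 'width': 0.08529298369204386} -0.0187
side {'mtx': array([[537.53642485,   0.        , 319.25231615],
       [  0.        , 537.53642485, 251.18814004],
       [  0.        ,   0.        ,   1.        ]]), 'R': array([[ 0.93618579,  0.35148309,  0.0039742 ],
       [ 0.23536108, -0.61841358, -0.74977984],
       [-0.26107723,  0.7028686 , -0.66167545]]), 't': array([-0.531267  , -0.08480729,  1.5413781 ])}
recipe_file [([329.2, 260
[... 900 characters left out ...]
, 254.6], 0.19)]
lever_pivot [([300.9, 253.2], 0.82)]
chart [([462.7, 266.1], 0.56)]
chart_holes [([464.6, 269.3], 0.56)]
card_stand []
front_cover [([300.4, 252.7], 0.85)]
wrist {'mtx': array([[371.64829954,   0.        , 329.31807656],
       [  0.        , 371.64829954, 244.34876551],
       [  0.        ,   0.        ,   1.        ]]), 'hand_eye': array([[-1.66711790e-04, -9.56709799e-01, -2.91043523e-01,
         7.39995552e-02],
       [ 9.99999848e-01, -3.12695923e-04,  4.55077945e-04,
         5.42240541e-05],
       [-5.26385653e-04, -2.91043403e-01,  9.56709705e-01,
        -1.43011897e-01],
       [ 0.00000000e+00,  0.00000000e+00,  0.00000000e+00,
         1.00000000e+00]])}
1.05
```

View pics/top0.png

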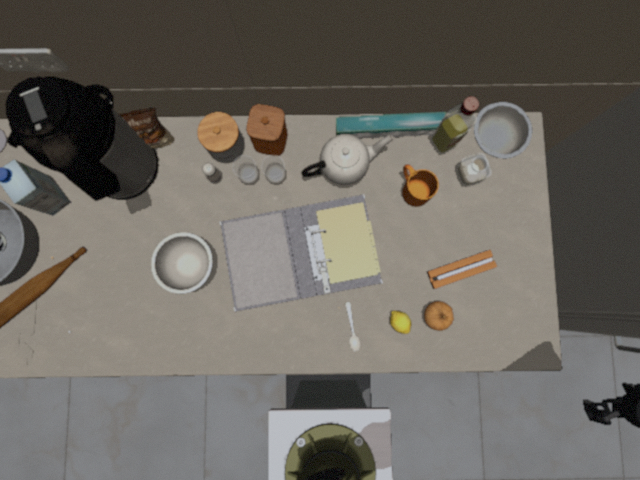

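View pics/side0.png

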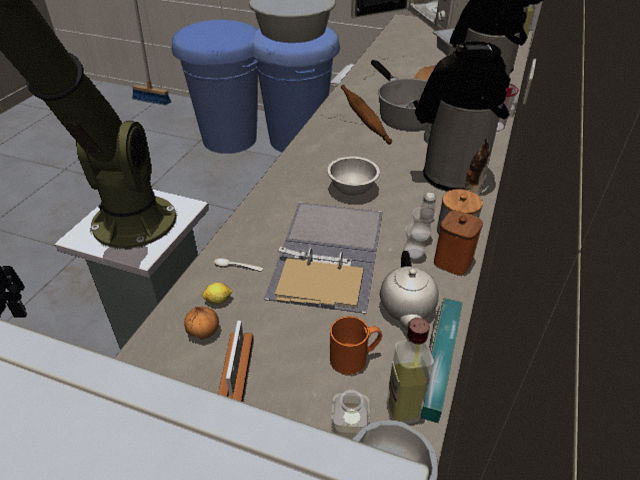

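Run:
```python
import cv2
im=cv2.imread("pics/top0.png")
cv2.imwrite("pics/top0z.png",cv2.resize(im[160:360,190:440],(750,600),interpolation=cv2.INTER_CUBIC))
cv2.imwrite("pics/top0y.png",cv2.resize(im[200:340,400:540],(600,600),interpolation=cv2.INTER_CUBIC))
```

```text
(no output)
```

View pics/top0z.png

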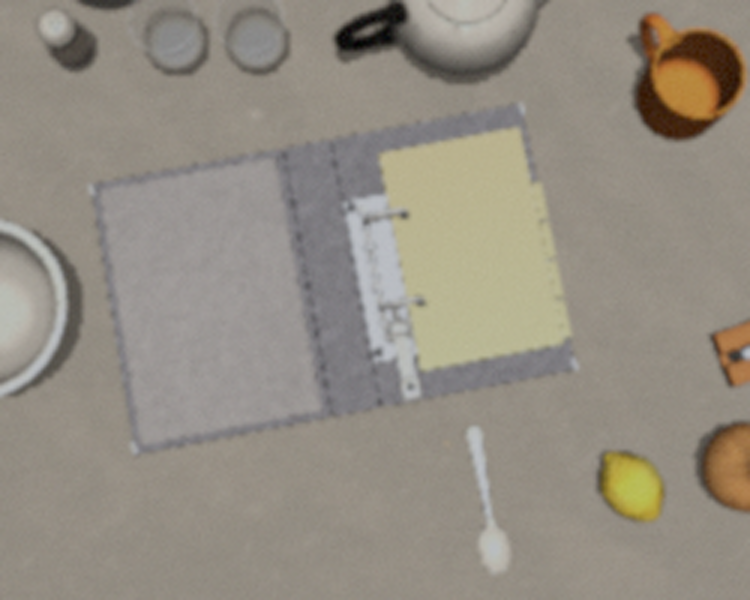

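View pics/top0y.png

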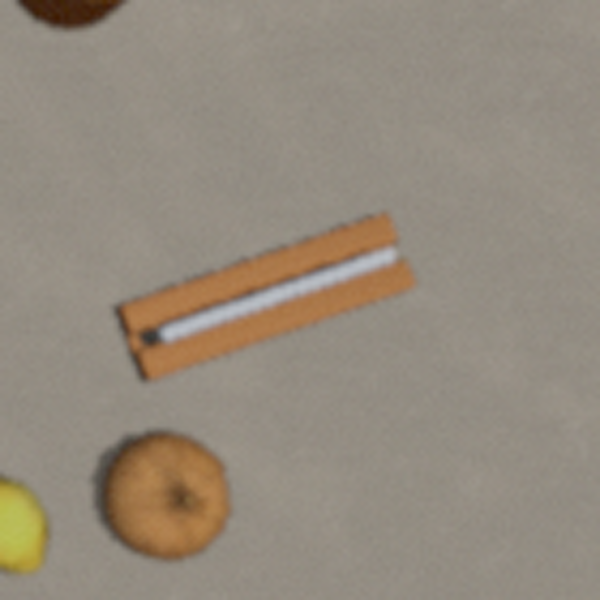

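The top view shows the file with its lever end toward the robot (tab at about 327,288), the prongs at about (325,231) and (330,260), and the chart in the stand at right, centred near (465,269). The cover lies to the left. I'll fit the poses from these points.

```bash
cat > h.py <<'E'
from station import ctrl,get_state,vision,models,ticket
import cv2,numpy as np
from scipy.spatial.transform import Rotation as Ro
from scipy.optimize import least_squares
def inter(cam,px,z):
    c=vision.camera_info(cam);r=np.linalg.solve(c["mtx"],[px[0],px[1],1]);d=c["R"].T@r;o=-c["R"].T@c["t"]
    return o+d*(z-o[2])/d[2]
def proj(cam,X):
    c=vision.camera_info(cam);p=c["mtx"]@(c["R"]@np.asarray(X)+c["t"]);return p[:2]/p[2]
def wproj(X,st):
    "world point -> wrist pixel (fisheye equidistant)"
    c=vision.camera_info("wrist");H=c["hand_eye"];T=np.eye(4);T[:3,:3]=Ro.from_quat(np.roll(st["eef_rot"],-1)).as_matrix();T[:3,3]=st["tcp_pos"]
    p=np.linalg.inv(T@H)@np.r_[X,1];th=np.arctan2(np.hypot(p[0],p[1]),p[2]);k=th/np.hypot(p[0],p[1])
    return np.array([c["mtx"][0,2]+c["mtx"][0,0]*k*p[0],c["mtx"][1,2]+c["mtx"][1,1]*k*p[1]])
def winter(px,z,st):
    c=vision.camera_info("wrist");H=c["hand_eye"];T=np.eye(4);T[:3,:3]=Ro.from_quat(np.roll(st["eef_rot"],-1)).as_matrix();T[:3,3]=st["tcp_pos"]
    v=np.array([(px[0]-c["mtx"][0,2])/c["mtx"][0,0],(px[1]-c["mtx"][1,2])/c["mtx"][1,1]]);th=np.hypot(*v)
    d=np.r_[np.sin(th)*v/th,np.cos(th)];C=T@H;d=C[:3,:3]@d;o=C[:3,3];return o+d*(z-o[2])/d[2]
def F2w(F,p):
    c,s=np.cos(F[2]),np.sin(F[2]);return np.array([F[0]+c*p[0]-s*p[1],F[1]+s*p[0]+c*p[1],p[2]])
def quat(psi,lean=0):
    "tool down, tool x at yaw psi; lean about tool x (rotvec in world, horizontal axis at psi)"
    R=Ro.from_euler("z",psi)*Ro.from_euler("x",lean)*Ro.from_euler("x",np.pi)
    return np.roll(R.as_quat(),1)
E
cat > fit.py <<'E'
from h import *
z=lambda a,b:(190+a/3,160+b/3)
pts=[((.1,.012,.018),z(380,155)),((-.1,.012,.018),z(420,370)),((.04,0,.05),z(406,214)),((-.04,0,.05),z(421,301)),((-.06-.0541,.024,.036),z(410,385)),((-.1,-.118,.018),z(571,337))]
f=lambda F:np.concatenate([proj("top",F2w(F,p))-q for p,q in pts])
r=least_squares(f,[.6,0,.16],loss="soft_l1");print(r.x,np.degrees(r.x[2]));print(r.fun.reshape(-1,2).round(1))
F=r.x
w=lambda a,b:(400+a/4.286,200+b/4.286)
a=inter("top",w(160,336),.07);b=inter("top",w(398,254),.07);print(a,b,np.linalg.norm(a-b),(a+b)/2,np.degrees(np.arctan2(b[1]-a[1],b[0]-a[0])))
st=[inter("top",w(*q),.023) for q in((120,308),(390,212),(413,288),(147,379))];print(np.mean(st,0),st)
for n in("prong_near","prong_far","lever_tab"):
    P={"prong_near":(-.04,0,.048),"prong_far":(.04,0,.048),"lever_tab":(-.114,.024,.034)}[n]
    print(n,F2w(F,P),proj("side",F2w(F,P)))
print(proj("side",F2w(F,(.1,-.118,.018))),proj("side",F2w(F,(-.1,-.118,.018))))
print(proj("side",a),proj("side",b))
E
python3 fit.py
python3 - <<'E'
import cv2
im=cv2.imread("pics/side0.png")
cv2.imwrite("pics/side0z.png",cv2.resize(im[195:315,260:390],(780,600) if 0 else (650,600),interpolation=cv2.INTER_CUBIC))
E
```

```text
[ 0.57874617 -0.00316935  0.18341401] 10.508848528193157
[[-0.4 -0.3]
 [ 0.7  0.2]
 [-0.4 -1.4]
 [ 0.5 -0.8]
 [ 0.7  1. ]
 [-2.   1.7]]
[ 0.48547732 -0.28266376  0.07      ] [ 0.53289968 -0.42814547  0.07      ] 0.15301570876384063 [ 0.5091885  -0.35540461  0.07      ] -71.94569545458108
[ 0.51163646 -0.36227101  0.023     ] [array([ 0.50564658, -0.26975604,  0.023     ]), array([ 0.56367341, -0.44162914,  0.023     ]), array([ 0.5157968 , -0.45307546,  0.023     ]), array([ 0.46142905, -0.28462341,  0.023     ])]
prong_near [ 0.5394171  -0.01046485  0.048     ] [307.5022009  256.17591599]
prong_far [0.61807524 0.00412614 0.048     ] [338.74915715 259.98924452]
lever_tab [ 4.62281023e-01 -3.64069417e-04  3.40000000e-02] [281.385009   250.69914437]
[356.03891049 305.33553076] [274.00348763 294.47048584]
[238.43911329 320.93952728] [226.22483962 380.04517941]
```

View pics/side0z.png

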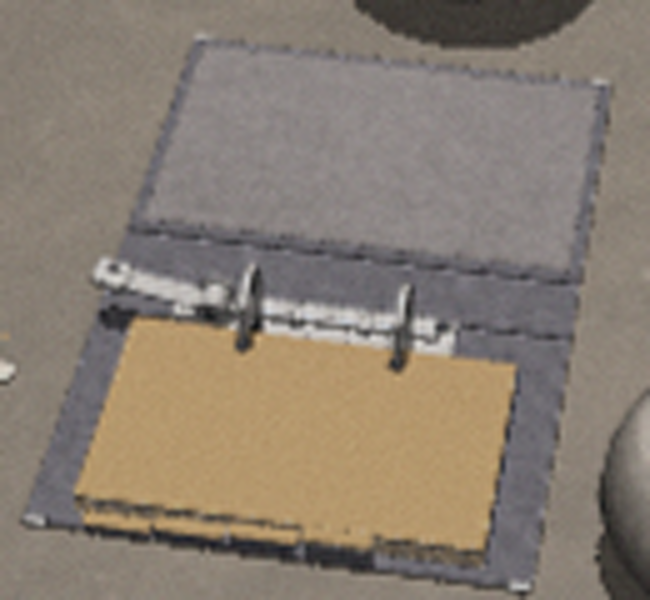

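```bash
cat >> fit.py <<'E'
print("joint")
T=[p for i,p in enumerate(pts) if i!=5]
s=lambda a,b:(260+a/5,195+b/5)
S=[((-.1,.012,.018),s(135,320)),((.1,.012,.018),s(517,363)),((-.1,-.118,.018),s(80,497)),((.1,-.118,.018),s(487,550)),((-.114,.024,.036),s(110,272)),((-.04,0,.018),s(243,348)),((.04,0,.018),s(397,368))]
g=lambda F:np.concatenate([proj("top",F2w(F,p))-q for p,q in T]+[proj("side",F2w(F,p))-q for p,q in S])
r=least_squares(g,F,loss="soft_l1");print(r.x,np.degrees(r.x[2]));print(r.fun.reshape(-1,2).round(1))
np.save("F.npy",r.x)
g=lambda F:np.concatenate([proj("side",F2w(F,p))-q for p,q in S])
r=least_squares(g,F,loss="soft_l1");print("side only",r.x,np.degrees(r.x[2]))
for psi in(np.radians(-72),np.radians(108)):
    print("stand",ctrl.ik([.509,-.3555,.045],quat(psi)))
F=np.load("F.npy")
for k in(0,np.pi):
    print("tab",ctrl.ik(F2w(F,(-.114,.024,.02)),quat(F[2]+k)))
    print("final",ctrl.ik(F2w(F,(0,-.016,.015)),quat(F[2]+k)))
    for ln in(.5,.7,.9): print("lean",ctrl.ik(F2w(F,(0,.13,.05)),quat(F[2]+k,-ln if k==0 else ln)))
E
python3 fit.py|sed -n '/joint/,$p'
```

```text
joint
[ 0.58015637 -0.00156299  0.18656628] 10.689460165573752
[[-1.1 -0.8]
 [ 0.2 -0.4]
 [-1.1 -1.9]
 [-0.1 -1.3]
 [ 0.2  0.5]
 [-0.4 -0.2]
 [-0.3  0.4]
 [-1.1 -0.1]
 [-0.4 -0.1]
 [ 0.   0.6]
 [-0.2  0. ]
 [-0.2 -0.2]]
side only [ 0.58087375 -0.00101602  0.19107709] 10.947910645669081
stand [ 0.47741779  0.69549072  0.15341362  1.7297376  -0.14776107  0.7276082
 -2.12115527]
stand [ 0.87272887  0.73144208 -0.50738364  1.72414402  0.46537375  0.80844904
  0.46077998]
tab [ 0.11004578  0.57714799 -0.24100065  2.1629165   0.31502566  0.43378764
 -1.76481342]
final [ 0.13401734  0.69653025 -0.23283644  1.85147863  0.25662229  0.6226995
 -1.6401598 ]
lean [-0.51696318  0.72121261 -0.05980688  1.8079874   0.64512266  0.92535959
 -2.42672096]
lean [-0.50017967  0.81022904 -0.23713276  1.76419567  0.85072924  1.17495008
 -2.66666459]
lean [-0.57321802  0.90784036 -0.23745877  1.71346591  0.92107499  1.35407809
 -2.76759532]
tab [ 0.44376166  0.67137668 -0.75970767  2.15885297  0.81814577  0.62731848
  0.84882373]
final [ 0.5225919   0.85886469 -0.92176905  1.84636138  0.87458632  0.90448237
  0.93230267]
lean [-0.05573648  0.87055888 -0.86645067  1.80136164  1.05534568  1.35499652
  0.34057364]
lean [-0.20171284  0.92416449 -0.77502529  1.75975927  1.0872437   1.50121491
  0.2661763 ]
lean [-0.33450188  0.99247625 -0.67094899  1.70977816  1.10378578  1.63261731
  0.21595668]
```

Run:
```python
from h import *
F=np.load("F.npy");Q=quat(F[2]+np.pi)
ctrl.movep(F2w(F,(-.114,.024,.17)),Q)
s=get_state();im,d=vision.grab_frame("wrist");cv2.imwrite("pics/w1.png",im);print(s["time"],s["tcp_pos"],F2w(F,(-.114,.024,.17)))
for n,P in {"near":(-.04,0,.048),"far":(.04,0,.048),"nearb":(-.04,0,.018),"farb":(.04,0,.018),"tab":(-.114,.024,.0385),"c1":(-.1,.012,.018),"c2":(.1,.012,.018)}.items():
    u=wproj(F2w(F,P),s);print(n,u.round(1));cv2.circle(im,tuple(int(round(v)) for v in u),2,(0,0,255),-1)
cv2.imwrite("pics/w1m.png",cv2.resize(im,(800,600)))
```

```text
3.3167 [ 4.63862589e-01 -5.12122959e-05  1.69879462e-01] [0.46368296 0.00087515 0.17      ]
near [301.5 324.3]
far [304.9 399. ]
nearb [303.8 307.9]
farb [306.6 379.5]
tab [330.9 233. ]
c1 [316.4 242.9]
c2 [319.8 422.5]
```

View pics/w1m.png

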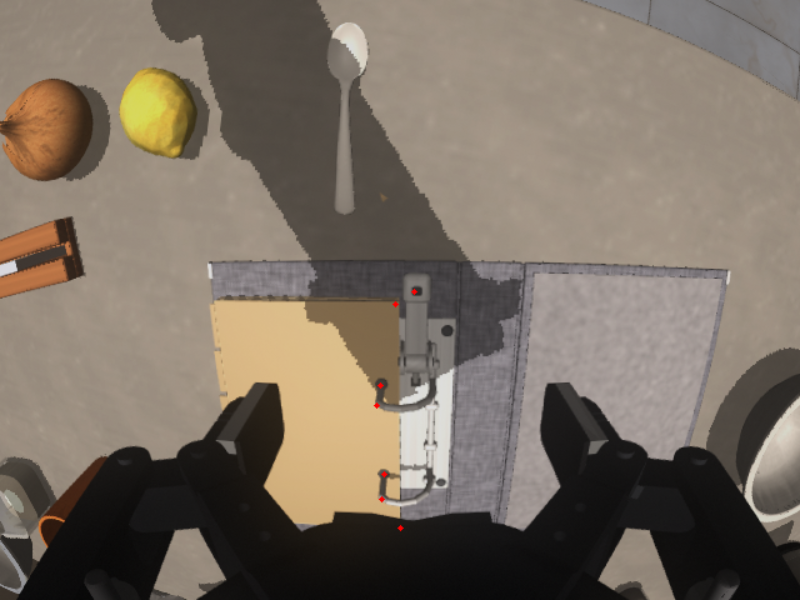

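Run:
```python
from h import *
F=np.load("F.npy");Q=quat(F[2]+np.pi)
def tab(th,dz=-.015,r=.056):
    a=.18+th;return F2w(F,(-.06-r*np.cos(a),.0245,.024+r*np.sin(a)+dz))
ctrl.movel(tab(0),max_speed=.15)
print(get_state()["contact_force"])
ctrl.close_gripper(35);s=get_state();print(s["width"],s["contact_force"],s["time"])
for th in np.linspace(0,1.33,7)[1:]:
    ctrl.movel(tab(th),max_speed=.1);s=get_state();print(round(th,2),s["contact_force"].round(1),s["width"],s["time"])
im,_=vision.grab_frame("side");cv2.imwrite("pics/s2.png",cv2.resize(im[150:320,220:420],(700,595)))
im,_=vision.grab_frame("wrist");cv2.imwrite("pics/w2.png",im)
```

```text
[ 0.28694982 -0.05905257  0.93698876]
0.01705684441224681 [-2.27483601  4.4795776   4.89148435] 5.15
0.22 [-1.7  5.2 -5.1] 0.017212430121973366 5.425
0.44 [-2.7  6.6 -4.8] 0.0171134928181955 5.7
0.66 [-4.1  4.8 -0.9] 0.017225906581286917 5.975
0.89 [-3.8  4.2  1.7] 0.017228845386455485 6.25
1.11 [-5.   2.8  2.9] 0.01668519332842054 6.525
1.33 [-1.5  4.9  1.9] 0.016752844904472295 6.8
```

View pics/s2.png

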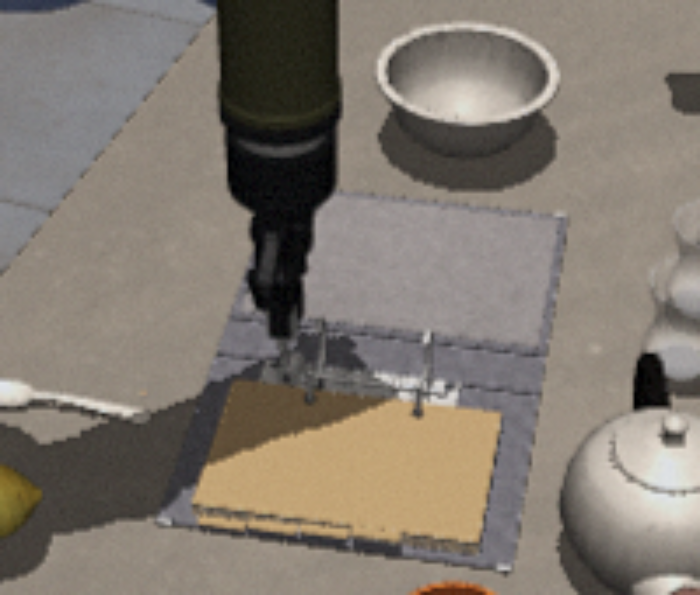

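View pics/w2.png

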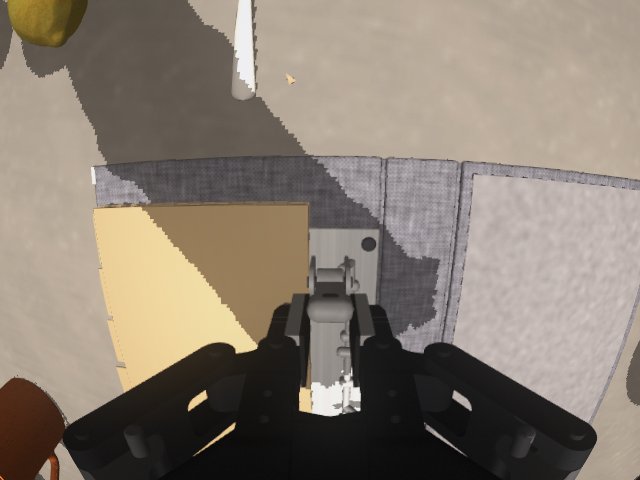

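Run:
```python
from h import *
F=np.load("F.npy")
ctrl.ungrasp();p=get_state()["tcp_pos"];ctrl.movel(p+[0,0,.12],max_speed=.25)
psi=np.radians(108.05)
ctrl.movep([.509,-.3555,.19],quat(psi))
s=get_state();im,d=vision.grab_frame("wrist");print(s["time"],s["tcp_pos"])
a,b=np.array([.4855,-.2827,.07]),np.array([.5329,-.4281,.07])
for X in(a,b,(a+b)/2):
    u=wproj(X,s);print(u.round(1));cv2.circle(im,tuple(int(round(v)) for v in u),2,(0,0,255),-1)
cv2.imwrite("pics/w3m.png",cv2.resize(im,(800,600)))
im,d=vision.grab_frame("top");cv2.imwrite("pics/t3.png",im)
cv2.imwrite("pics/t3z.png",cv2.resize(im[160:360,190:440],(750,600),interpolation=cv2.INTER_CUBIC))
```

```text
9.5667 [ 0.50986756 -0.35327595  0.18995511]
[328.  133.9]
[327.5 329.8]
[327.7 239.1]
```

View pics/w3m.png

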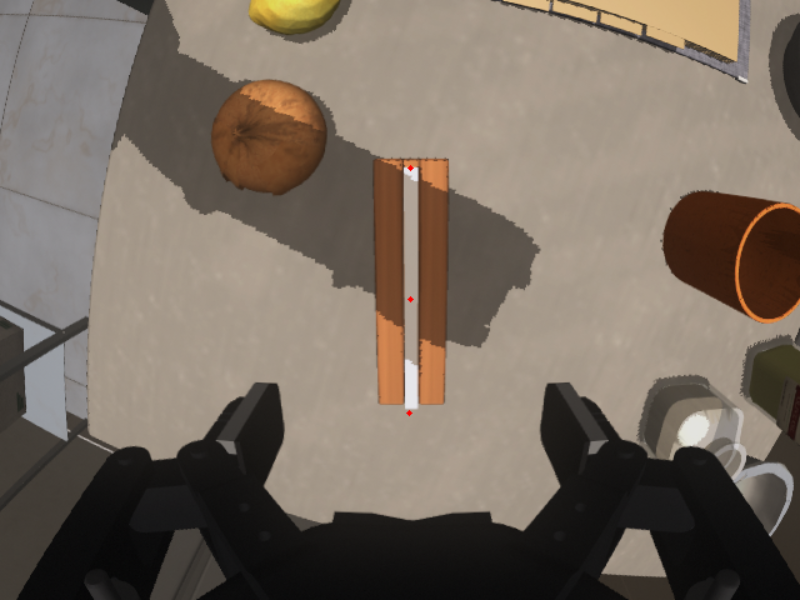

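View pics/t3z.png

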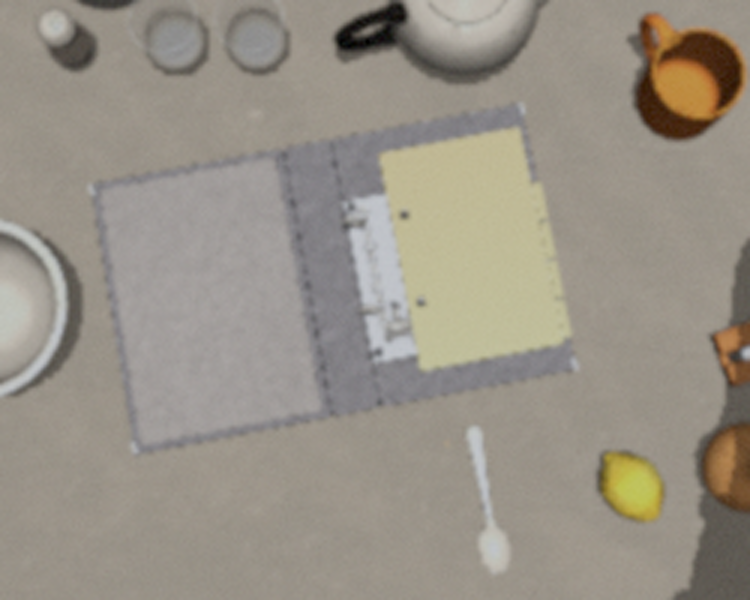

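Run:
```python
from h import *
F=np.load("F.npy");psi=np.radians(108.05);L=.5
Ql=quat(F[2]+np.pi,L)
ctrl.movel([.5095,-.3555,.045],max_speed=.15)
s=get_state();print(s["tcp_pos"],s["contact_force"].round(1))
ctrl.close_gripper(40);s=get_state();print(s["width"],s["contact_force"].round(1))
ctrl.movel([.5095,-.3555,.20],max_speed=.2);s=get_state();print(s["width"],s["contact_force"].round(1))
up=np.array([0,np.sin(L),np.cos(L)])
tgt=np.array([0,.11,.008])+.035*up
ctrl.movep(F2w(F,tgt+[0,0,.12]),Ql)
s=get_state();print(s["time"],s["width"],s["tcp_pos"],F2w(F,tgt+[0,0,.12]))
im,_=vision.grab_frame("side");cv2.imwrite("pics/s4.png",im)
im,_=vision.grab_frame("wrist");cv2.imwrite("pics/w4.png",im)
```

```text
[ 0.51018069 -0.35564764  0.04591091] [ 1.3  0.2 -0.7]
0.00709631765899173 [-0.9 -0.   1.6]
0.007243658784046478 [-0.  -0.6 -1.5]
14.1917 0.007291112313861881 [0.55709582 0.12132535 0.15861895] [0.55664049 0.12301689 0.15871539]
```

View pics/s4.png

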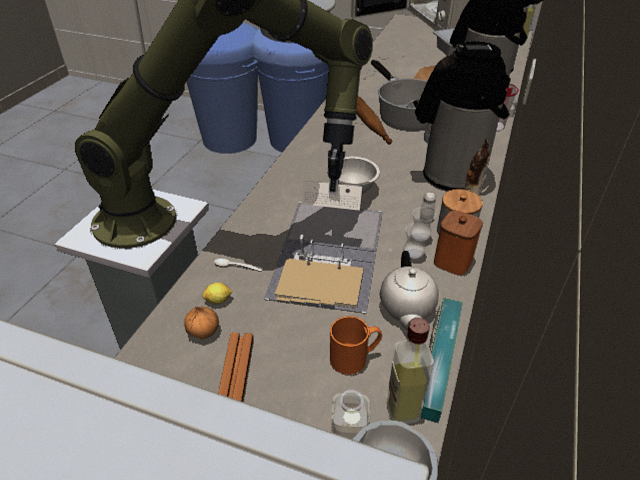

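View pics/w4.png

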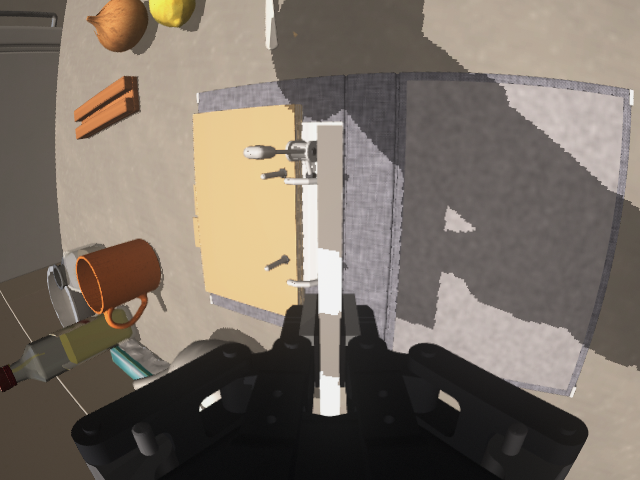

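Run:
```python
from h import *
F=np.load("F.npy");L=.5
up=np.array([0,np.sin(L),np.cos(L)])
tgt=np.array([0,.11,.007])+.035*up
ctrl.movel(F2w(F,tgt),max_speed=.1);s=get_state();print(s["tcp_pos"],F2w(F,tgt),s["contact_force"].round(1))
ctrl.ungrasp();s=get_state();print(s["contact_force"].round(1))
ctrl.movel(F2w(F,tgt+.13*up),max_speed=.1)
s=get_state();print(s["contact_force"].round(1),s["time"])
im,_=vision.grab_frame("side");cv2.imwrite("pics/s5.png",cv2.resize(im[150:320,220:420],(700,595)))
im,_=vision.grab_frame("wrist");cv2.imwrite("pics/w5.png",im)
```

```text
[0.55697587 0.12323966 0.03836564] [0.55664049 0.12301689 0.03771539] [ 0.5 -0.7 -0.2]
[0.4 0.5 0.5]
[ 0.6  0.  -0.4] 17.8333
```

View pics/s5.png

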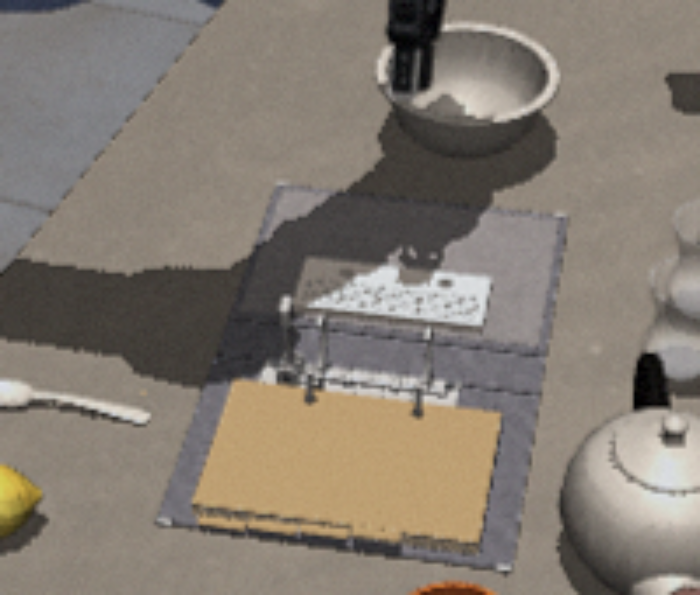

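View pics/w5.png

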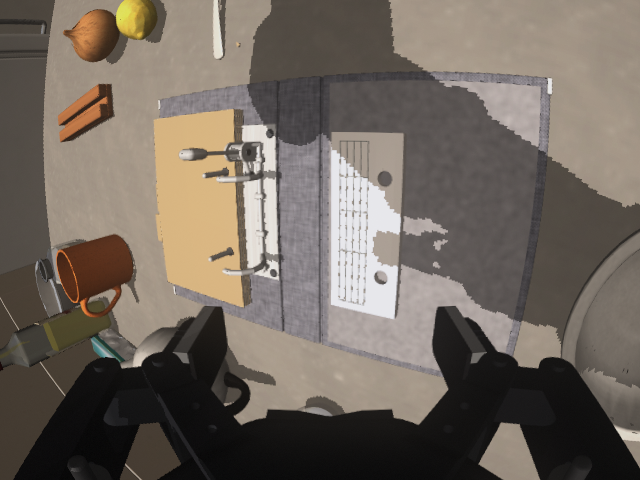

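Run:
```python
from h import *
F=np.load("F.npy")
s=get_state()
for u in((385,178),(381,278)): print(winter(u,.012,s))
ctrl.movep(F2w(F,(-.03,.135,.19)),quat(F[2]+np.pi))
s=get_state();im,_=vision.grab_frame("wrist");cv2.imwrite("pics/w6.png",im);np.savez("s6.npz",**{k:s[k] for k in("tcp_pos","eef_rot")});print(s["time"])
m=models.masks_of("wrist","chart");print([(x["p"],x["point"]) for x in m])
im2,_=vision.grab_frame("top");cv2.imwrite("pics/t6.png",im2)
cv2.imwrite("pics/w6z.png",cv2.resize(im[140:440,220:440],(586,800)[:2] if 0 else (440,600),interpolation=cv2.INTER_CUBIC))
```

```text
[0.50885458 0.14777884 0.012     ]
[0.58855708 0.16273728 0.012     ]
18.675
[(0.65, [338.6, 243.3])]
```

View pics/w6.png

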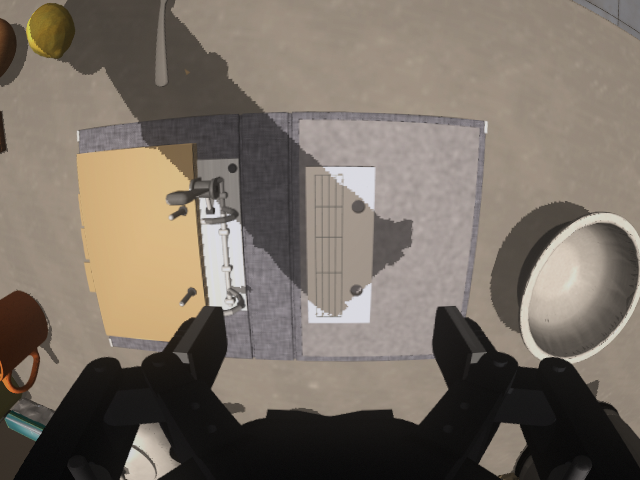

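Run:
```python
from h import *
F=np.load("F.npy");s=dict(np.load("s6.npz"));im=cv2.imread("pics/w6.png")
g=cv2.resize(im[140:340,150:400],None,fx=3.2,fy=3.0,interpolation=cv2.INTER_CUBIC)
def mark(P,c):
    u=wproj(F2w(F,P),s);cv2.circle(g,(int((u[0]-150)*3.2),int((u[1]-140)*3)),2,c,-1)
for X in(-.04,.04): mark((X,0,.048),(0,0,255));mark((X,0,.018),(0,255,0))
cv2.imwrite("pics/w6z.png",g)
c,sn=np.cos(F[2]),np.sin(F[2])
def tof(P): d=P[:2]-F[:2];return np.array([c*d[0]+sn*d[1],-sn*d[0]+c*d[1]])*1000
for n,u in {"h1":(358,207),"h2":(357,290.5),"c1":(306.5,166.5),"c2":(375,167),"c3":(370,323),"c4":(309,323)}.items(): print(n,tof(winter(u,.012,s)).round(1))
```

```text
h1 [-41.3 159.9]
h2 [ 38.6 160.7]
c1 [-77.1 115. ]
c2 [-76.9 174.1]
c3 [ 73.9 174.6]
c4 [ 73.7 114.6]
```

View pics/w6z.png

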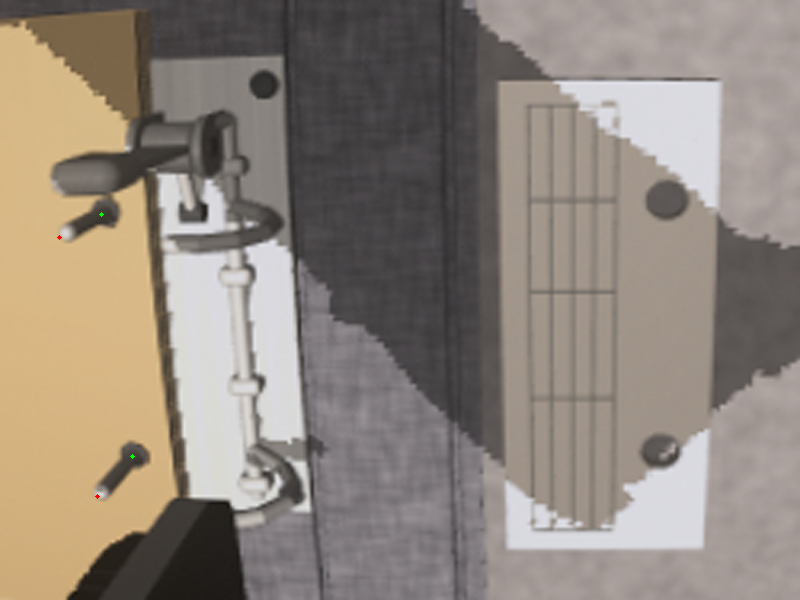

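Run:
```python
from h import *
F=np.load("F.npy");s=dict(np.load("s6.npz"));c,sn=np.cos(F[2]),np.sin(F[2])
def tof(P): d=P[:2]-F[:2];return np.array([c*d[0]+sn*d[1],-sn*d[0]+c*d[1]])*1000
for u in((68,233),(104,491)): print("tops",tof(winter((150+u[0]/3.2,140+u[1]/3),.047,s)))
for u in((107,214),(135,456)): print("base",tof(winter((150+u[0]/3.2,140+u[1]/3),.018,s)))
X,Y=-.0014,.1445
ctrl.movep(F2w(F,(X,Y,.08)),quat(F[2]+np.pi))
ctrl.movel(F2w(F,(X,Y,.002)),max_speed=.12);s=get_state();print(s["tcp_pos"],F2w(F,(X,Y,.002)),s["contact_force"].round(1))
ctrl.close_gripper(40);s=get_state();print(s["width"],s["contact_force"].round(1),s["time"])
ctrl.movel(F2w(F,(X,Y,.14)),max_speed=.15);s=get_state();print(s["width"],s["contact_force"].round(1),s["time"])
im,_=vision.grab_frame("wrist");cv2.imwrite("pics/w7.png",im)
im,_=vision.grab_frame("side");cv2.imwrite("pics/s7.png",cv2.resize(im[150:320,220:420],(700,595)))
```

```text
tops [-40.98603824   2.06555256]
tops [38.40803679  1.97178453]
base [-40.23759227   1.69973798]
base [39.69213683  1.03297089]
[0.55236056 0.14052809 0.00273815] [0.55197796 0.14016981 0.002     ] [-0.4  1.   0.4]
0.05825958262159033 [-1.  -2.   6.8] 20.5417
0.05836686716219255 [ 1.1 -0.5 -1. ] 21.6083
```

View pics/w7.png

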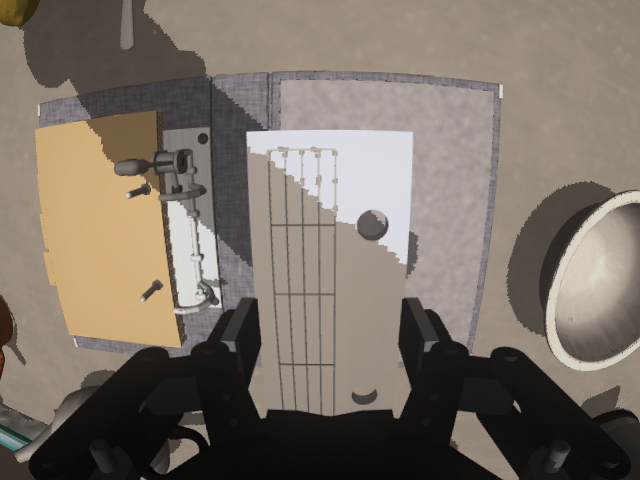

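View pics/s7.png

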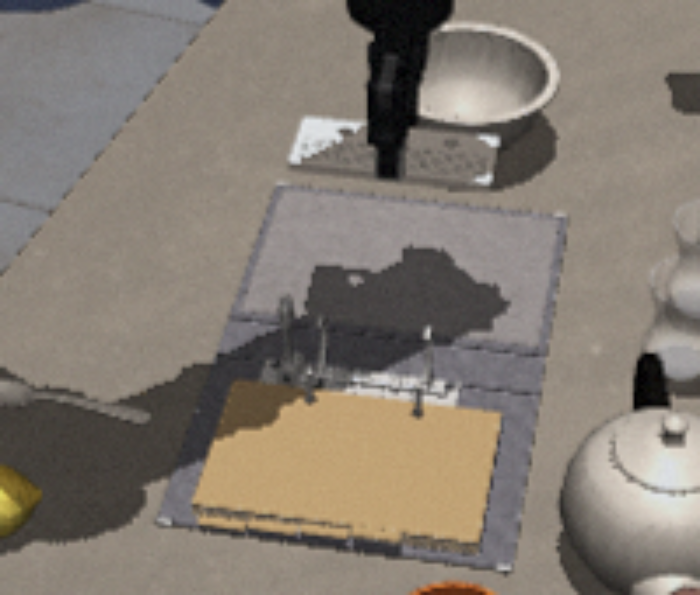

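Run:
```python
from h import *
F=np.load("F.npy");c,sn=np.cos(F[2]),np.sin(F[2])
def tof(P): d=P[:2]-F[:2];return np.array([c*d[0]+sn*d[1],-sn*d[0]+c*d[1]])*1000
s=get_state();t=s["tcp_pos"];print("tcp",tof(t),t[2])
print("h1 rel",tof(winter((372,223.5),t[2]+.0093,s))-tof(t))
for u in((247,131),(413,131)):print("corner rel",tof(winter(u,t[2]+.0093,s))-tof(t))
ctrl.movep(F2w(F,(0,-.023,.14)),quat(F[2]+np.pi))
s=get_state();im,_=vision.grab_frame("wrist");cv2.imwrite("pics/w8.png",im);print(tof(s["tcp_pos"]),s["width"],s["time"])
```

```text
tcp [ -1.92319089 144.23332249] 0.13894489539569121
h1 rel [-41.685649    15.71713902]
corner rel [-76.24193931 -29.8093371 ]
corner rel [-76.25559103  30.0067645 ]
[ -0.24444122 -23.11060438] 0.05808093930970836 22.4167
```

View pics/w8.png

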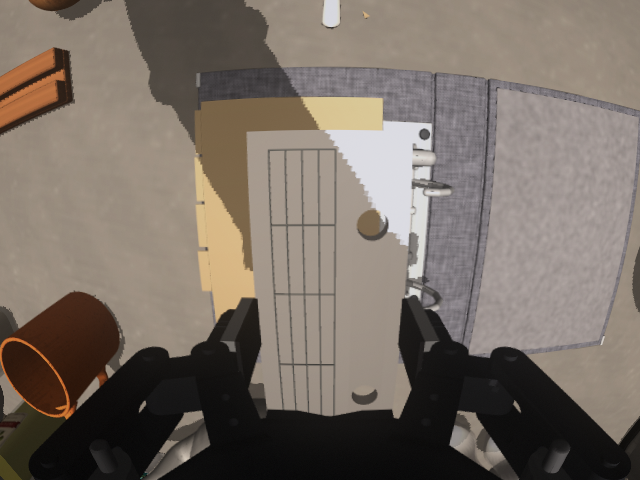

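Run:
```python
from h import *
F=np.load("F.npy");c,sn=np.cos(F[2]),np.sin(F[2])
def tof(P): d=P[:2]-F[:2];return np.array([c*d[0]+sn*d[1],-sn*d[0]+c*d[1]])*1000
ctrl.movel(F2w(F,(.0007,-.0205,.14)),max_speed=.1)
ctrl.movel(F2w(F,(.0007,-.0205,.054)),max_speed=.1);print(get_state()["contact_force"].round(1))
ctrl.movel(F2w(F,(.0007,-.0148,.054)),max_speed=.05);ctrl.pause(.2)
s=get_state();im,_=vision.grab_frame("wrist");cv2.imwrite("pics/w9.png",im);print(tof(s["tcp_pos"]),s["tcp_pos"][2],s["width"],s["contact_force"].round(1),s["time"])
cv2.imwrite("pics/w9z.png",cv2.resize(im[120:430,230:450],(568,800)[:1]+(600,) if 0 else (568,800),interpolation=cv2.INTER_CUBIC)[:600])
print(wproj(F2w(F,(-.04,0,.048)),s),wproj(F2w(F,(-.04,0,.02)),s),wproj(F2w(F,(.04,0,.048)),s))
im,_=vision.grab_frame("side");cv2.imwrite("pics/s9.png",cv2.resize(im[195:315,260:390],(650,600),interpolation=cv2.INTER_CUBIC))
im,_=vision.grab_frame("top");cv2.imwrite("pics/t9.png",cv2.resize(im[210:300,270:390],(800,600),interpolation=cv2.INTER_CUBIC))
```

```text
[ 0.2 -0.5 -0.5]
[  0.73601917 -14.94442923] 0.05410435287026509 0.05796604159728594 [-0.5  0.2 -0.2] 24.1917
[365.96905852 216.96646165] [360.49955986 204.31122668] [359.89917823 376.26467711]
```

View pics/w9z.png

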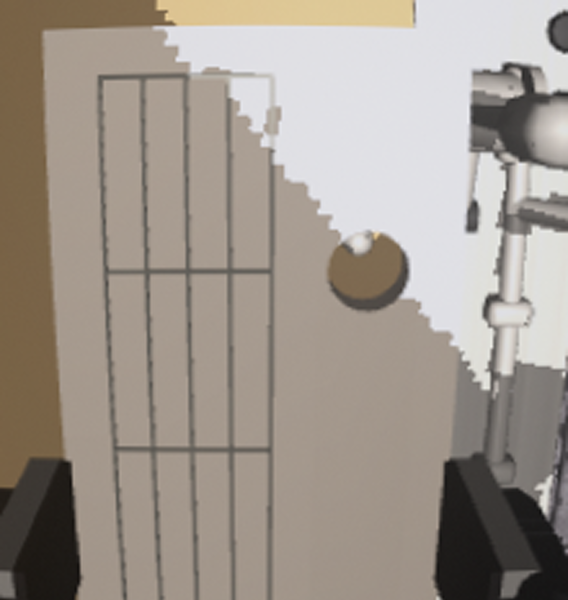

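View pics/s9.png

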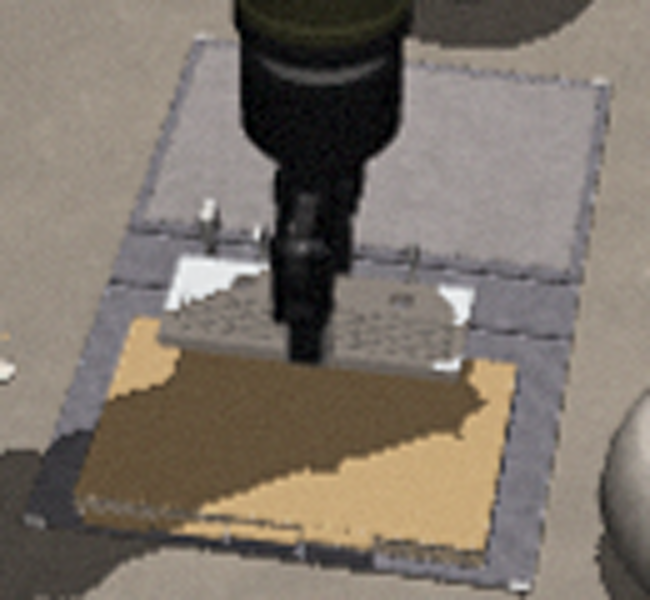

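View pics/w9.png

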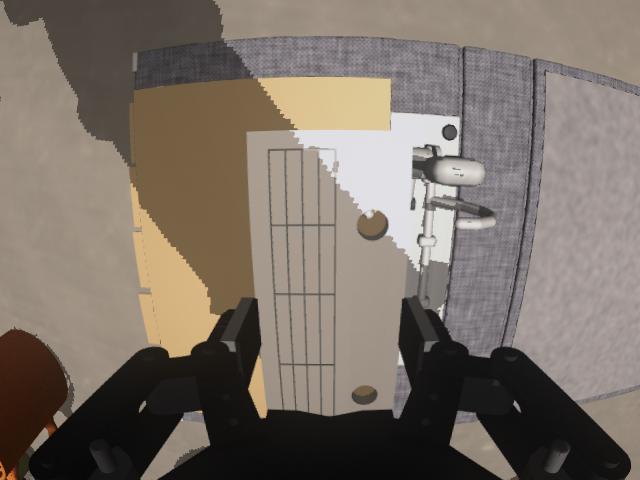

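Run:
```python
from h import *
F=np.load("F.npy");c,sn=np.cos(F[2]),np.sin(F[2])
def tof(P): d=P[:2]-F[:2];return np.array([c*d[0]+sn*d[1],-sn*d[0]+c*d[1]])*1000
s=get_state()
print(tof(winter((372.5,224),.0634,s)),tof(winter((368.5,214.2),.0475,s)),tof(winter((366,217),.048,s)))
u=wproj(winter((372.5,224),.0634,s)*[1,1,0]+[0,0,.0475],s);print("aligned prong px",u)
im=cv2.imread("pics/w9.png");cv2.imwrite("pics/w9h.png",cv2.resize(im[200:245,345:400],(660,540),interpolation=cv2.INTER_NEAREST))
cv2.imwrite("pics/w9g.png",cv2.resize(im[370:415,340:395],(660,540),interpolation=cv2.INTER_NEAREST))
```

```text
[-40.88219646   0.98541147] [-41.1555574    1.10055363] [-4.00772545e+01  3.96493801e-02]
aligned prong px [368.20672677 214.8448981 ]
```

View pics/w9h.png

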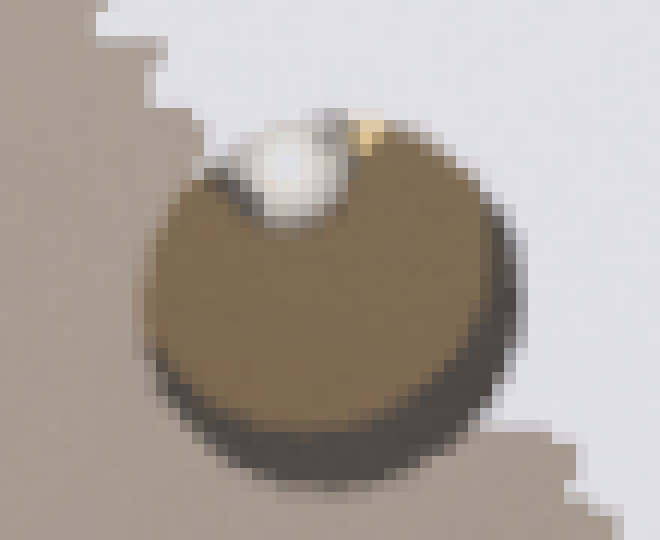

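View pics/w9g.png

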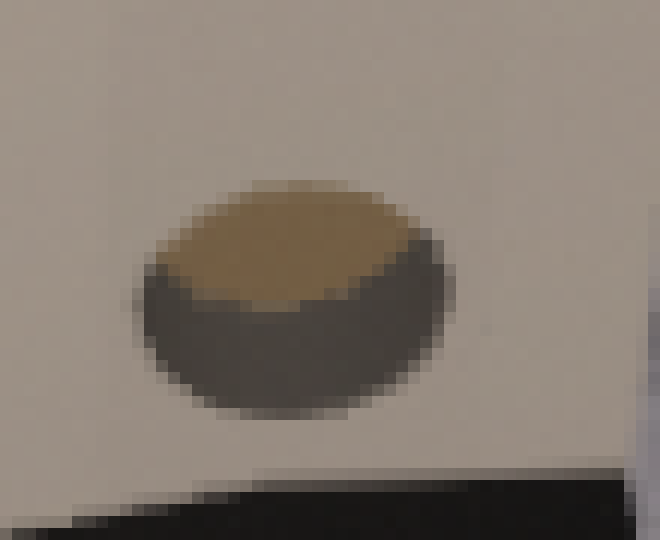

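Run:
```python
from h import *
F=np.load("F.npy")
for z in(.04,.028,.0178):
    ctrl.movel(F2w(F,(.0006,-.0147,z)),max_speed=.06);s=get_state();print(z,s["tcp_pos"][2],s["contact_force"].round(1),s["width"])
    if np.linalg.norm(s["contact_force"])>12: break
im,_=vision.grab_frame("wrist");cv2.imwrite("pics/w10.png",im);print(s["time"])
cv2.imwrite("pics/w10h.png",cv2.resize(im[200:245,345:400],(660,540),interpolation=cv2.INTER_NEAREST))
```

```text
0.04 0.03934529566873735 [-0.   0.2 -1.1] 0.058270274068830466
0.028 0.028297126951102154 [2.6 0.7 3. ] 0.058221116953380475
0.0178 0.01799759297821222 [ 3.6 -1.3  1.9] 0.058089302319779
25.3917
```

View pics/w10.png

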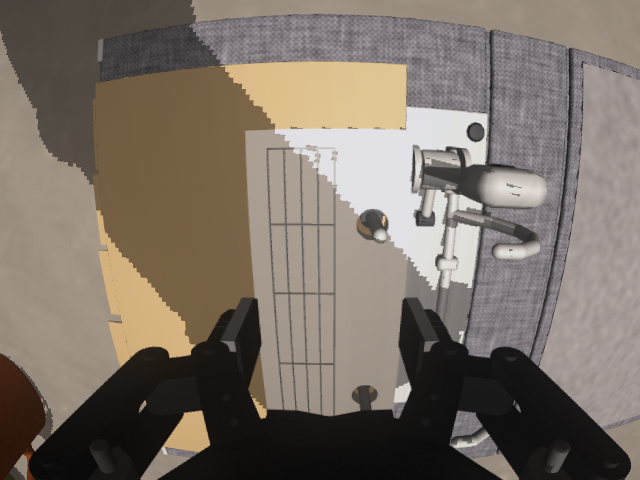

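View pics/w10h.png

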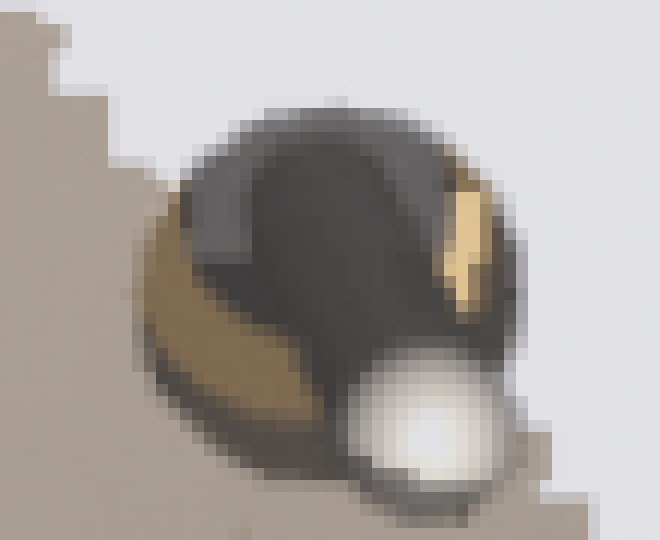

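Both prongs come up through the holes. Next I release the chart, go up, and look.

Run:
```python
from h import *
F=np.load("F.npy")
ctrl.ungrasp();print(get_state()["contact_force"].round(1));ctrl.pause(.2)
ctrl.movel(F2w(F,(.0006,-.0147,.18)),max_speed=.15)
s=get_state();im,_=vision.grab_frame("wrist");cv2.imwrite("pics/w11.png",im);print(s["time"])
im,_=vision.grab_frame("side");cv2.imwrite("pics/s11.png",cv2.resize(im[195:315,260:390],(650,600),interpolation=cv2.INTER_CUBIC))
```

```text
[-0.2  0.1  0.8]
27.2667
```

View pics/w11.png

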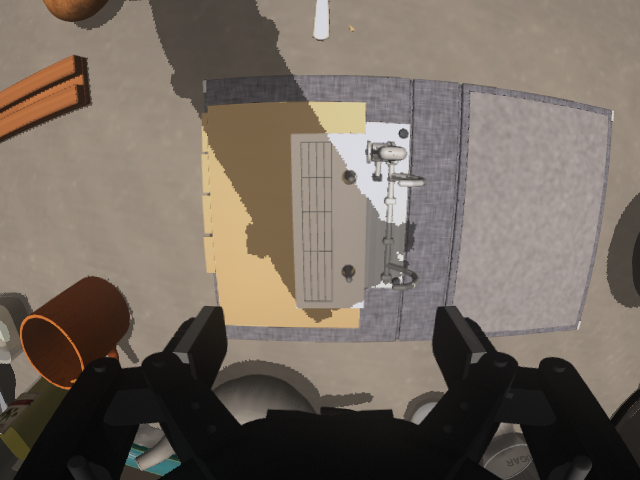

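View pics/s11.png

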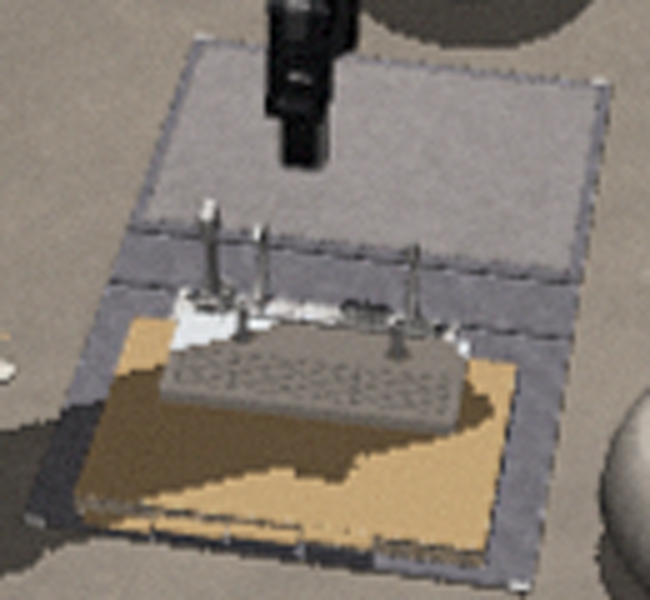

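Run:
```python
from h import *
F=np.load("F.npy");Q=quat(F[2]+np.pi)
def tab(th,dz=-.015,r=.056):
    a=.18+th;return F2w(F,(-.06-r*np.cos(a),.0245,.024+r*np.sin(a)+dz))
p=tab(1.33)
ctrl.movep(p+[0,0,.1],Q)
ctrl.movel(p,max_speed=.12);print(get_state()["contact_force"].round(1))
ctrl.close_gripper(35);s=get_state();print(s["width"],s["contact_force"].round(1))
for th in np.linspace(1.33,-.02,8)[1:]:
    ctrl.movel(tab(th),max_speed=.08);s=get_state();print(round(th,2),s["contact_force"].round(1),s["width"],s["time"])
    if np.linalg.norm(s["contact_force"])>30: break
im,_=vision.grab_frame("wrist");cv2.imwrite("pics/w12.png",im)
```

```text
[-0.4 -0.9  0.2]
0.017118570716397826 [-2.6  1.7  5. ]
1.14 [5.1 3.3 3.3] 0.017084716702889184 29.6667
0.94 [4.5 3.2 8.6] 0.016991388022554392 29.95
0.75 [0.9 4.2 9.4] 0.01683443571409401 30.2333
0.56 [0.1 3.9 7.3] 0.017121482457207685 30.5167
0.37 [-1.7  4.3  6.7] 0.01732256194253513 30.8
0.17 [-2.6  4.9  3.9] 0.017363614965426204 31.0833
-0.02 [-3.9  4.3  2.7] 0.016953905208334476 31.3667
```

View pics/w12.png

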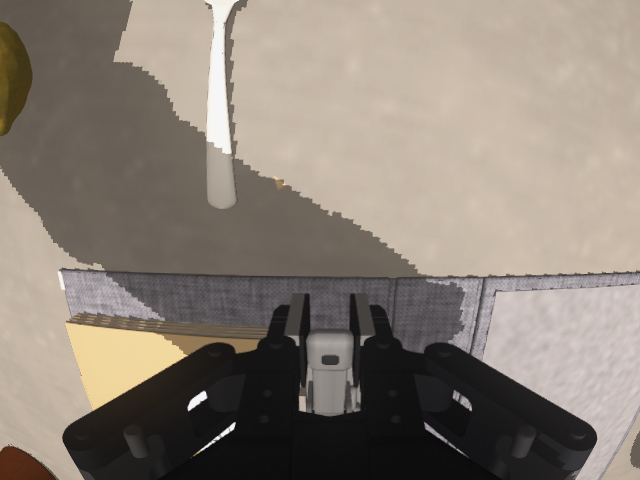

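Run:
```python
from h import *
F=np.load("F.npy")
ctrl.ungrasp();p=get_state()["tcp_pos"];ctrl.movel(p+[0,0,.10],max_speed=.15)
ctrl.close_gripper(20)
q=F2w(F,(-.116,.0245,0))
ctrl.movel(q+[0,0,.05],max_speed=.15)
for z in(.044,.041,.039,.037,.035):
    ctrl.movel(q+[0,0,z],max_speed=.04);s=get_state();print(z,s["tcp_pos"][2],s["contact_force"].round(1),s["time"])
    if s["contact_force"][2]>10: break
ctrl.movel(q+[0,0,.17],max_speed=.15);ctrl.ungrasp()
s=get_state();im,_=vision.grab_frame("wrist");cv2.imwrite("pics/w13.png",im);print(s["time"])
a=im.copy()
im,_=vision.grab_frame("side");cv2.imwrite("pics/s13.png",cv2.resize(im[195:315,260:390],(650,600),interpolation=cv2.INTER_CUBIC))
for n,P in {"near":(-.04,0,.048),"tab":(-.114,.024,.0385)}.items(): print(n,wproj(F2w(F,P),s))
```

```text
0.044 0.04424762987234533 [-0.4  0.1  0.4] 34.5667
0.041 0.040942925140469724 [-0.1  0.7 -0.5] 34.8167
0.039 0.03963295495462608 [-2.6 -1.6 11.5] 35.0667
36.875
near [299.57132556 326.22160008]
tab [328.99888169 235.40579232]
```

View pics/w13.png

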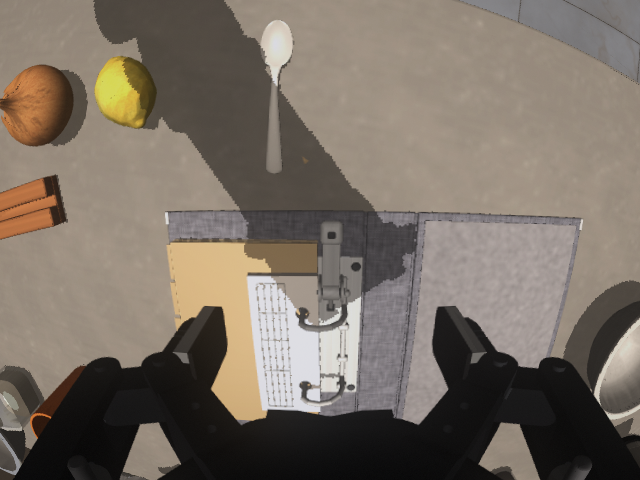

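View pics/s13.png

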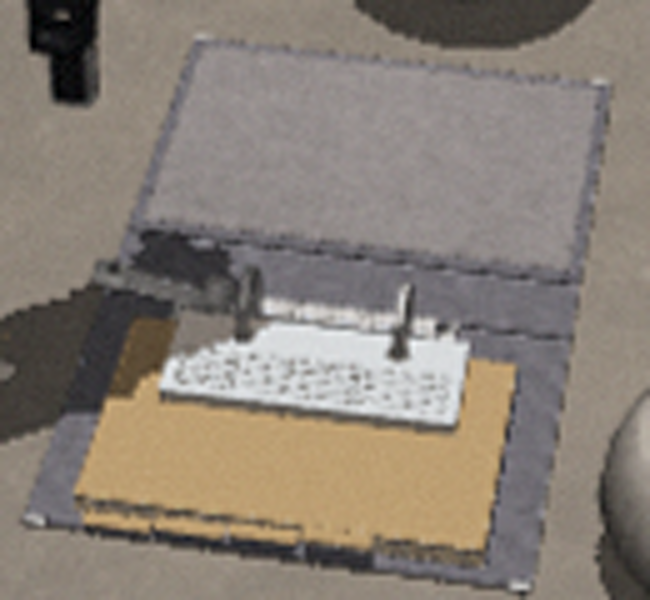

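```bash
python3 -c "
from h import *
ticket.close_job();print(get_state()['time'])"
```

```text
the job is handed in; nothing more can be done
the job is handed in; nothing more can be done
```

The chart is back in the recipe file with the rings shut through both holes, and I handed the job in after about 37 s of robot time. `close_job` gives no verdict, so the result rests on my own checks.

**What I did:**
1. I gripped the lever's thumb piece and swung it up, and the rings opened.
2. I took the chart from the stand and let it tip flat onto the front cover.
3. I picked it up again by its long edges and lowered it over the prongs.
4. I swung the lever back down, pressed on it once with shut fingers, and backed the arm off clear of everything.

**Last checks:**
- **Chart:** the wrist and side pictures show it flat on the page block on the page side, with both prongs through its holes. Before lowering, the near hole and its prong agreed to about 0.5 mm.
- **Lever and rings:** the pictures show the lever down and both arches over the prongs. The press met firm contact (11.5 N) at about 39.6 mm. I expected about 38.7 mm for fully down, so the lever should be within roughly 0.02 rad.
- **Other things on the table:** nothing looked moved in the pictures I compared, but I did not measure positions. The last pictures did not fully show the mug and tea glasses.

**One disagreement:** the prong position differed by up to 2 mm between camera views. I used a value in between, and the close-up at the prongs confirmed it.

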